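Hand-index the vial carousel for the camera

TASK

The red-capped vial is to be photographed. Switch the carousel's drive off at the toggle switch on the control box and only then turn the carousel by hand until the red-capped vial stands squarely in front of the camera lens. Finish while gripping the carousel and holding it still there for the exposure: do not let go. Keep off the camera and lens, and leave the lens cap, the spare vial and the hex driver where they are.

Things in the scene. Friction and masses are not known exactly. Their poses are not given: they have to be found in the camera images.
- drive_switch (a joint): bat-handle toggle switch of the carousel drive on the control box's lid: lever 42 mm long with a yellow sleeve 12 mm across, pivot 67 mm above the table, swinging in a vertical plane. Value in rad: 0 = ON (start), leaning 0.42 rad to the green dot, away from the robot; 0.84 = OFF, leaning 0.42 rad to the white dot. An over-centre spring snaps it to either end; about 3 N at the tip moves it
- switch_tip (a point): the free end of the toggle lever, in the plane in which it swings; ON, it is 17 mm to the green side of the pivot and 104 mm above the table
- control_box: white control box, fixed, 150 x 170 mm, flat lid 62 mm above the table, switch bushing (17 mm across) to 69 mm; origin on the table below the switch pivot; +x points from the white (OFF) dot to the green (ON) dot, each 40 mm from the pivot, so the lever goes along -x to switch off
- carousel: turntable: aluminium deck 190 mm across with six amber vials (28 mm) clamped fast at 60 degree steps, 70 mm from the axis; caps 24 mm across, 112 to 128 mm above the table, one red, five white. Origin on the vertical turning axis 55 mm above the table; +x points to the red-capped vial. Turns either way without stops, detents or much friction, and coasts if pushed; the drive never moves it
- knob (a point): centre of the carousel's hand knob, on the turning axis: round black fluted knob 44 mm across, 131 to 161 mm above the table, fixed to the carousel. It may be gripped from above at any yaw to turn and hold the carousel; it stands clear above the vial caps, whose nearest edges are 58 mm from the axis
- red_vial (a point): point on the axis of the red-capped vial, 87 mm above the table (lens height); the vial is 28 mm across
- focus (a point): fixed point on the lens axis, 87 mm above the table and 70 mm from the carousel's axis: where point red_vial lies when the red-capped vial stands squarely in front of the lens
- lens_front (a point): centre of the front glass of the lens, 87 mm above the table and 118 mm from the carousel's axis, facing that axis; the lens barrel is 34 to 40 mm across
- camera: camera and lens on a post, fixed to the grey breadboard (13 mm thick) that also carries the carousel; black lens, blue camera body, top 109 mm above the table, reaching from 118 to 239 mm from the carousel's axis. Origin on the table on the carousel's axis, +x along the lens axis from carousel to lens
- lens_cap: loose black lens cap, 42 mm across, 10 mm high, on the breadboard beside the camera; origin at the centre of its underside
- spare_vial_mid (a point): centre of a loose spare vial, amber with a white cap, 28 mm across, 63 mm high, standing on the table beside the breadboard
- hex_driver: loose hand driver, orange handle, 170 mm long, lying on the table beside the control box; origin at its middle, along its own x
Not all that is in view belongs to the job. What is meant by the control_box is not pink, and is the smaller of those in its own colour.

How it is judged (in metres and radians):
On the way, in this order (a step that is already met when the one before it is completed fails the run):
1. the drive switch is off (value of joint drive_switch above 0.75 rad), for 0.2 s.
2. the red-capped vial stands in front of the lens (horizontal distance between red_vial and focus below 0.008 m), for 0.2 s.
At the end, for the whole second after the job is handed in: The drive switch is off (lever at its OFF end), the red-capped vial's axis is within 8 mm of the focus point in front of the lens, the carousel does not turn (below 0.03 rad/s), and the fingers still hold it with more than 2 N, all through the last second (value of joint drive_switch above 0.75 rad and horizontal distance between red_vial and focus below 0.008 m and angular speed of carousel below 0.03 rad/s and contact force between the fingers and carousel above 2 N); the arm keeps its last pose, push and grip.
It fails at once if the carousel is turned (red vial moved more than 8 mm) while its drive is not switched off (value of joint drive_switch below 0.5 rad and distance of red_vial from where it was at the start of the episode above 0.008 m).
It fails at once if the camera or lens is pushed (more than 5 N) (contact force between anything else and camera above 5 N).
It fails at once if the lens cap is moved more than 20 mm (distance of lens_cap from where it was at the start of the episode above 0.02 m).
It fails at once if the spare vial is moved or tipped by more than 20 mm (distance of spare_vial_mid from where it was at the start of the episode above 0.02 m).
It fails at once if the hex driver is moved more than 20 mm (distance of hex_driver from where it was at the start of the episode above 0.02 m).
It also fails if it takes over 61 s, if anything falls off the work surface, if the arm or the gripper's body presses on something with over 40 N, if the wrist force passes 120 N, or if a joint passes its speed limit or range.

ROBOT

A 6-joint arm with a two-finger parallel gripper is mounted at the origin on the work surface. World frame = base frame: x ahead of the robot, y to its left, z up, the work surface at z = 0. Lengths are in mm, angles in rad, forces in N, time in s.
With the tool pointing down it reaches from about 425 to 925 mm from the base axis. Payload 12.5 kg.
Tool frame: the origin (TCP) lies midway between the tips of the shut fingers; the grasp point (between the pads) lies behind it (r.pinch_z is the x of the grasp point in the tool frame, in mm); x points along the fingers, y is the direction in which the jaws open and shut, and the axes are right-handed (so a half turn about x gives the same grasp; the last joint's range is limited). The gripper opens to 85 mm and grips with 20 to 120 N. Pads are 22 mm wide; open, the fingers measure 114 mm over their backs; the gripper's body (76 mm by 85 mm) begins 54 mm behind the grasp point. The pads swing forward as they close: fully open they stand 13 mm farther back than shut.
Start: joints at [-1.329, 0.491, 1.559, -0, 1.092, -0.106], TCP at [213.042, -587.587, 231.327] pointing down, gripper open.
Joint ranges: [-3.1, 3.1], [-0.84, 2.19], [0.05, 2.79], [-1.13, 4.28], [0.06, 2.93], [-2.69, 2.69]. Speed limits (rad/s): [2.22, 2.22, 2.79, 3.14, 3.14, 3.14].

INTERFACE

Orientations are given as a rotation vector (axis times angle).
In Python, from cell import r gives the robot as it stands. The module is installed in compiled form; this text tells all that it offers.
- The arm moves only by the shell command python3 -m crank 'ROWS' [FORCE]. ROWS is JSON, a list of rows, each a list of 3 entries, a list of its own where there are three numbers: the shift along the tool's x, y, z in cm, then the turn, a rotation vector about the tool's x, y, z in rad, then the closure in counts, from 0 (fully open) to 255 (shut). In form: [[[x, y, z], [rx, ry, rz], claw], ...]. A call has 1 to 5 rows; each row shifts and turns the pose as measured when the row begins, along the tool's axes as they then stand; what a row does not reach is not made up. A row lasts 1/12 s, in which the tool goes at most 41.7 mm and 7.16 degrees, less where a joint would pass 70% of its speed; a pose out of reach is approached as far as the arm can. A call with a gripper value outside its range is refused whole. The fingers move at their own pace and stop on an object; FORCE is the grip in N (left out, the last holds). Time passes only in rows, so rows that do not move let the fingers close. It gives the time, the measured TCP pose, the force and the opening at its end, in the units of the state.
- r.state(): the state, without advancing time (a new reading comes with each control period).
- r.capture(name): name is "side" or "top"; returns the picture (384x512x3 uint8, red, green, blue); there is no depth.
- r.get_calibration(name): a dict with "fx", "fy", "cx", "cy" (pixels), "D" ([k1, k2, p1, p2, k3] as OpenCV has them; the pictures are not rectified), "rvec" (rotation vector, rad) and "tvec" (3), from world to camera coordinates, as OpenCV has them. Camera axes: x right, y down, z forward; pixel columns grow to the right and rows downward; lengths in mm; the calibration is good to about 2 mm. A picture is of the moment at which its call begins. get_calibration takes no time and is no camera call.
- r.job_done(): hands the job in, once; it reports no verdict.
The state is a dict: "time_s": time; "joints": joint angles; "qvel": joint speeds; "tau": joint torques, N m; "position": TCP position; "orientation": TCP orientation; "force": force on the tool from outside, world axes, zero at the start; "wrist_torque": the same for the moment, N m; "finger_gap": finger opening in mm.
Only numpy, scipy, OpenCV 4.12 (cv2) and the standard library are available. Lean on these libraries where they do the work, as an engineer would, in place of code of your own. Each camera call takes 0.05 s, during which the arm holds its last target.

## Working session

There is one attempt and no reset: what is moved stays moved. The work goes in short steps, Python scripts to look and compute and a shell command to move; the robot and the scene stay as the last step left them, time stands still between calls to the robot, and variables do not carry over. Pictures are saved under pics/ and viewed, and the job is handed in when it is done.

```bash
mkdir -p pics; python3 - <<'E'
from cell import r
import cv2
for n in("side","top"):
    cv2.imwrite(f"pics/{n}0.png",r.capture(n)[:,:,::-1])
    print(n,r.get_calibration(n))
print(r.state(),r.pinch_z)
E
```

```text
side {'fx': 464.6129700840813, 'fy': 464.6129700840813, 'cx': 253.70848182274966, 'cy': 190.59322921354743, 'D': array([-0.14955281,  0.        ,  0.        ,  0.        ,  0.        ]), 'rvec': array([ 2.25475369, -0.22986493,  0.12572302]), 'tvec': array([-578.40210458,  207.42559113, 1162.9679639 ])}
top {'fx': 411.8543721555593, 'fy': 411.8543721555593, 'cx': 264.8108541618246, 'cy': 189.66577277244528, 'D': array([-0.04627939,  0.        ,  0.        ,  0.        ,  0.        ]), 'rvec': array([ 2.15872613, -2.18837804,  0.05705786]), 'tvec': array([ 104.89055985,  615.47661562, 1170.68137641])}
{'time_s': 0.1, 'joints': array([-1.32858007e+00,  4.91478938e-01,  1.55939205e+00,  1.49974671e-05,
        1.09169192e+00, -1.05584255e-01]), 'qvel': array([ 0.00076319,  0.00017583, -0.00115183,  0.00068681, -0.00014534,
       -0.00039115]), 'tau': array([ 2.57212014e-03, -6.19446301e+01, -2.62027949e+01, -5.35072240e-05,
        2.87637995e-03,  5.15491990e-06]), 'position': array([ 213.00527317, -587.37206695,  230.79759489]), 'orientation': array([ 2.03270851,  0.35809768, -2.03281781]), 'force': array([-0.31630123, -0.1333977 , -0.33891509]), 'wrist_torque': array([0.055306  , 0.01390356, 0.03093091]), 'finger_gap': 85.57488300135594} -18.700000000000003
```

View pics/side0.png

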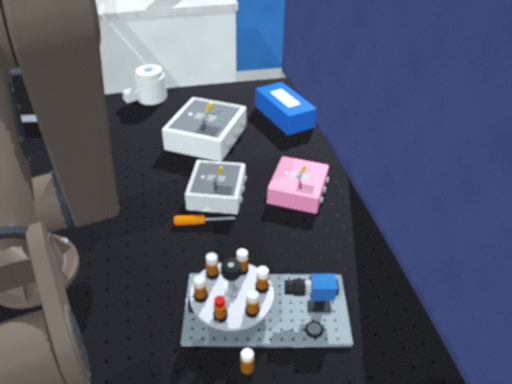

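View pics/top0.png

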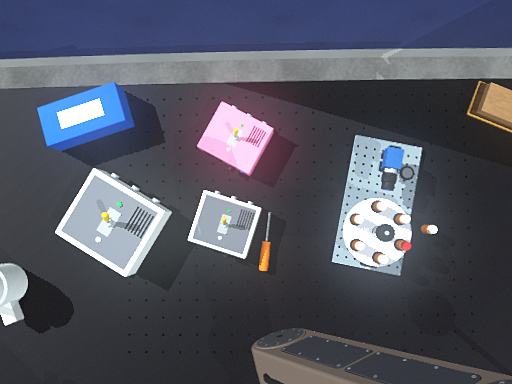

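Switch candidates in the top view are the large white box (113,222), the small white box (225,224) and the pink box (235,137). The description points to the small white one, so I'll check it in a close crop.

```bash
python3 - <<'E'
import cv2,numpy as np
t=cv2.imread('pics/top0.png');s=cv2.imread('pics/side0.png')
a=cv2.resize(t[180:270,180:280],(400,360),interpolation=cv2.INTER_CUBIC)
b=cv2.resize(s[150:220,180:250],(360,360),interpolation=cv2.INTER_CUBIC)
cv2.imwrite('pics/crop1.png',np.hstack([a,b]))
a=cv2.resize(t[130:280,325:445],(400,500),interpolation=cv2.INTER_CUBIC)
b=cv2.resize(s[240:350,175:355],(400,244),interpolation=cv2.INTER_CUBIC)
b=cv2.copyMakeBorder(b,0,256,0,0,cv2.BORDER_CONSTANT)
cv2.imwrite('pics/crop2.png',np.hstack([a,b]))
E
```

```text
(no output)
```

View pics/crop1.png

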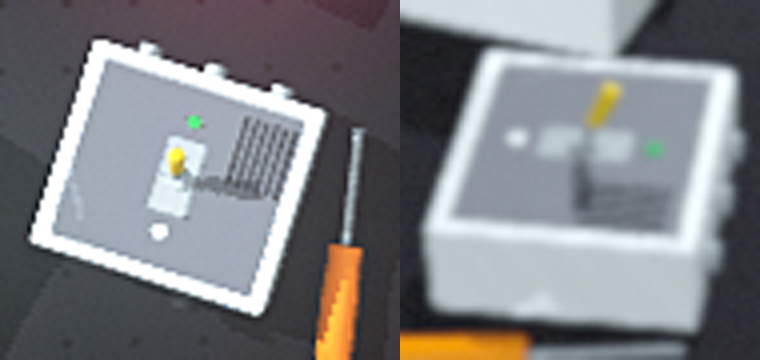

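View pics/crop2.png

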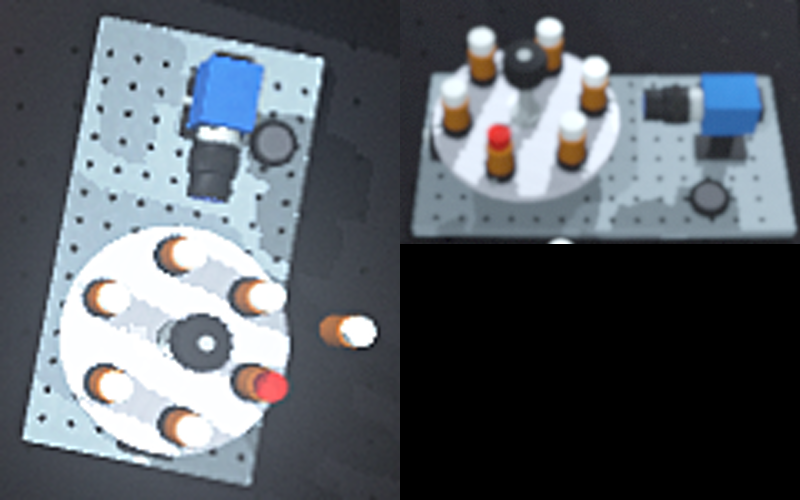

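Top view: the small white box is near (225,224), with its green dot at (228,210), white dot at (220,238) and a yellow lever leaning towards green. The knob is near (386,232), the red cap near (406,245) and the lens near (389,180). Next I measure these positions.

```bash
cat > h.py <<'E'
import cv2,numpy as np
from cell import r
def cal(n):
    c=r.get_calibration(n);K=np.array([[c['fx'],0,c['cx']],[0,c['fy'],c['cy']],[0,0,1]]);R=cv2.Rodrigues(c['rvec'])[0];return K,c['D'],R,np.array(c['tvec']).reshape(3),c['rvec']
def ray(n,p):
    K,D,R,t,_=cal(n);u=cv2.undistortPoints(np.array([[p]],float),K,D)[0,0]
    return -R.T@t,R.T@np.array([u[0],u[1],1])
def onz(n,p,z):
    o,d=ray(n,p);return o+d*(z-o[2])/d[2]
def tri(p,q):
    (a,b),(c,d)=ray('top',p),ray('side',q)
    s=np.linalg.lstsq(np.stack([b,-d],1),c-a,rcond=None)[0]
    P,Q=a+b*s[0],c+d*s[1];return (P+Q)/2,np.linalg.norm(P-Q)
def proj(n,P):
    K,D,R,t,rv=cal(n);return cv2.projectPoints(np.array(P,float).reshape(-1,1,3),rv,t,K,D)[0][:,0]
def blobs(img,lo,hi,box,amin=3):
    x0,y0,x1,y1=box
    m=cv2.inRange(cv2.cvtColor(img,cv2.COLOR_BGR2HSV)[y0:y1,x0:x1],lo,hi)
    n,l,s,c=cv2.connectedComponentsWithStats(m)
    return [(s[i,4],np.round(c[i]+[x0,y0],2),s[i,:4]+[x0,y0,0,0]) for i in range(1,n) if s[i,4]>=amin]
E
python3 - <<'E'
from h import *
np.set_printoptions(precision=1,suppress=True)
t=cv2.imread('pics/top0.png');s=cv2.imread('pics/side0.png')
for n,im,bx,cb in(('top',t,(200,195,250,245),(335,190,445,270)),('side',s,(185,160,245,205),(185,240,280,330))):
    for nm,lo,hi,z,b in(('green',(45,80,80),(85,255,255),62,bx),('yellow',(20,120,100),(35,255,255),104,bx),('red',(0,180,120),(4,255,255),120,cb),('red2',(172,150,120),(180,255,255),120,cb)):
        for q in blobs(im,lo,hi,b): print(n,nm,q,onz(n,q[1],z))
    print(n,'whitedot',[ (q,onz(n,q[1],62)) for q in blobs(im,(0,0,225),(180,40,255),(bx[0]+8,bx[1]+12,bx[2]-15,bx[3]-5))])
    # dark knob
    kb=(370,218,402,248) if n=='top' else (218,255,245,282)
    print(n,'knob',[(q,onz(n,q[1],146)) for q in blobs(im,(0,0,0),(180,255,90),kb,20)])
    print(n,'blue',[(q,onz(n,q[1],109)) for q in blobs(im,(100,120,60),(125,255,255),(375,140,410,180) if n=='top' else (300,265,345,305),30)])
E
```

```text
top green (np.int32(9), array([228., 210.]), array([227, 209,   3,   3])) [558.4 199.6  62. ]
top yellow (np.int32(18), array([223.9, 219.8]), array([223, 217,   3,   7])) [530.9 206.2 104. ]
top red2 (np.int32(30), array([407.6, 245.3]), array([405, 242,   6,   8])) [ 457.3 -280.2  120. ]
top red2 (np.int32(4), array([403. , 247.5]), array([402, 247,   3,   2])) [ 451.6 -267.8  120. ]
top whitedot [((np.int32(131), array([223.4, 224.2]), array([217, 214,  14,  20])), array([518.7, 212.7,  62. ])), ((np.int32(16), array([219.2, 237.4]), array([217, 236,   5,   4])), array([482.2, 224.7,  62. ]))]
top knob []
top blue [((np.int32(411), array([392.4, 157.9]), array([381, 146,  23,  25])), array([ 691.7, -251.2,  109. ]))]
side green (np.int32(6), array([229. , 178.5]), array([228, 178,   3,   2])) [559.  202.1  62. ]
side yellow (np.int32(19), array([219.2, 170. ]), array([217, 167,   5,   7])) [529.8 193.6 104. ]
side red (np.int32(60), array([219., 302.]), array([216, 297,   8,  10])) [ 457.6 -275.6  120. ]
side whitedot [((np.int32(15), array([193.6, 174.6]), array([193, 172,   3,   8])), array([458.5, 241. ,  62. ])), ((np.int32(3), array([202.3, 176.3]), array([202, 176,   2,   2])), array([483.1, 227.6,  62. ])), ((np.int32(101), array([211.3, 195.7]), array([193, 193,  37,   6])), array([496.9, 134.6,  62. ]))]
side knob [((np.int32(400), array([230.1, 267. ]), array([218, 255,  27,  26])), array([ 493.4, -207.7,  146. ]))]
side blue [((np.int32(722), array([323.2, 286.3]), array([310, 272,  28,  30])), array([ 687.5, -271.3,  109. ]))]
```

```bash
python3 - <<'E'
from h import *
np.set_printoptions(precision=1,suppress=True)
t=cv2.imread('pics/top0.png');s=cv2.imread('pics/side0.png')
print(cv2.cvtColor(t,cv2.COLOR_BGR2HSV)[232,374:400].tolist())
print('knob top',[(q,onz('top',q[1],155)) for q in blobs(t,(0,0,0),(180,255,115),(372,218,400,248),20)])
print('knob side',[(q,onz('side',q[1],146)) for q in blobs(s,(0,0,0),(180,255,75),(216,252,246,284),20)])
hs=blobs(t,(0,0,0),(180,255,115),(372,218,400,248),20)
print('redtri',tri((406.5,245),(219.3,301.5)))
# lens: dark blobs
print('lens top',[(q,onz('top',q[1],100)) for q in blobs(t,(0,0,0),(180,255,95),(378,168,400,194),10)])
print('lens side',[(q,onz('side',q[1],87)) for q in blobs(s,(0,0,0),(180,255,75),(280,274,310,300),10)])
# breadboard edges by corners (crop2 px)
for c in [(100,17),(323,60),(250,485),(22,438)]:
    p=(c[0]*.3+325,c[1]*.3+130); print(p,onz('top',p,13))
# orange driver
for n,im,b in(('top',t,(250,205,280,280)),('side',s,(165,205,245,235))):
    print('drv',[(q,onz(n,q[1],15)) for q in blobs(im,(8,150,120),(18,255,255),b,10)])
E
python3 - <<'E'
import cv2
t=cv2.imread('pics/top0.png');s=cv2.imread('pics/side0.png')
cv2.imwrite('pics/c3.png',cv2.resize(t[165:270,340:440],(600,630)[0:2],interpolation=cv2.INTER_CUBIC)[:600])
cv2.imwrite('pics/c4.png',cv2.resize(s[245:335,180:300],(800,600),interpolation=cv2.INTER_CUBIC))
E
```

```text
[[103, 33, 193], [106, 38, 128], [109, 48, 102], [107, 41, 118], [108, 39, 117], [109, 35, 124], [106, 40, 121], [106, 36, 119], [106, 41, 118], [108, 37, 117], [103, 34, 188], [90, 5, 255], [96, 16, 255], [90, 12, 255], [93, 19, 255], [104, 36, 170], [108, 40, 108], [108, 40, 115], [106, 39, 112], [107, 45, 101], [109, 38, 195], [0, 0, 255], [0, 0, 255], [105, 2, 255], [100, 3, 255], [100, 3, 255]]
knob top [((np.int32(128), array([386. , 232.3]), array([376, 224,  18,  17])), array([ 493.4, -214.7,  155. ]))]
knob side [((np.int32(400), array([229.2, 265.5]), array([216, 252,  30,  28])), array([ 492. , -203.1,  146. ]))]
redtri (array([ 458.2, -276.4,  122.7]), np.float64(0.1095043901999035))
lens top [((np.int32(128), array([388.3, 179. ]), array([379, 168,  18,  22])), array([ 635.4, -240.7,  100. ]))]
lens side [((np.int32(227), array([294.9, 287.7]), array([286, 280,  19,  15])), array([ 632.1, -245.8,   87. ]))]
(355.0, 135.1) [ 775.2 -171.5   13. ]
(421.9, 148.0) [ 734.  -367.6   13. ]
(400.0, 275.5) [ 364.  -289.8   13. ]
(331.6, 261.4) [407.2 -93.5  13. ]
drv [((np.int32(216), array([264.7, 254.5]), array([259, 241,  12,  30])), array([429.5,  99.5,  15. ]))]
drv [((np.int32(259), array([188.8, 219.8]), array([173, 215,  32,  10])), array([426. ,  98.3,  15. ]))]
```

View pics/c3.png

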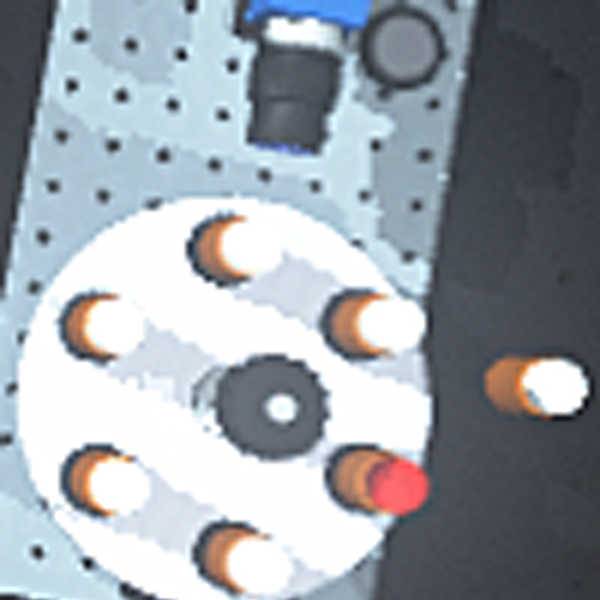

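View pics/c4.png

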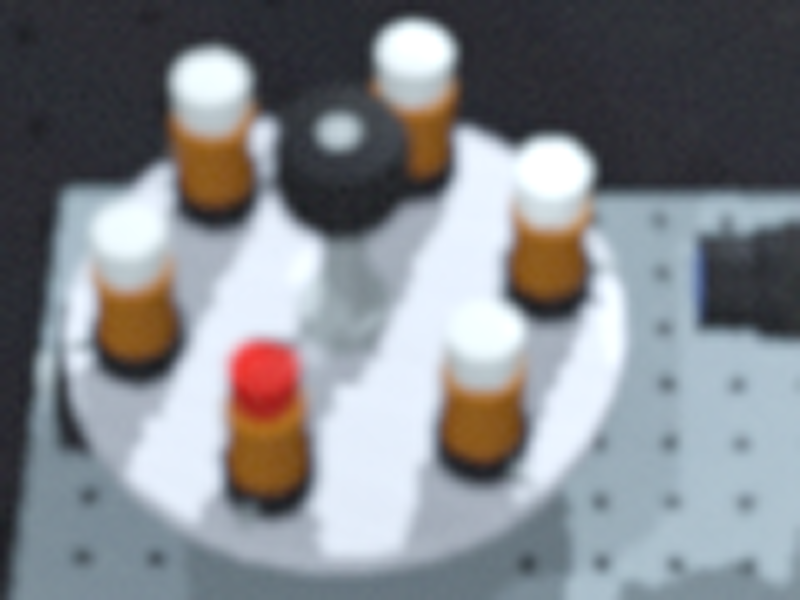

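```bash
python3 - <<'E'
from h import *
np.set_printoptions(precision=1,suppress=True)
T=np.array([(252,247),(393,325),(400,487),(263,567),(121,485),(112,325)])/6+[340,165]-.4
S=np.array([(415,42),(552,160),(486,325),(265,365),(130,228),(211,72)])/6.667+[180,245]-.4
T3=[onz('top',p,127)[:2] for p in T]; print(np.array(T3),np.mean(T3,0))
S3=[onz('side',p,128)[:2] for p in S]; print(np.array(S3),np.mean(S3,0))
for A in(T3,S3):
    A=np.array(A);d=A-A.mean(0);print(np.linalg.norm(d,axis=1),np.degrees(np.arctan2(d[:,1],d[:,0])))
print('knobtip tri',tri((283/6+340-.4,407/6+165-.4),(340/6.667+180-.4,130/6.667+245-.4)))
print('lens front top', onz('top',(288/6+340,150/6+165),100), 'side',onz('side',(697/6.667+180,283/6.667+245),87))
print('spare',onz('top',(556/6+340,387/6+165),63))
E
```

```text
[[ 562.2 -212.9]
 [ 527.1 -273.8]
 [ 456.5 -274.4]
 [ 422.8 -213.4]
 [ 459.2 -152.4]
 [ 529.  -150.4]] [ 492.8 -212.9]
[[ 530.2 -149.8]
 [ 564.4 -210.7]
 [ 529.1 -273.1]
 [ 458.6 -274.9]
 [ 424.3 -212.5]
 [ 459.7 -150.1]] [ 494.4 -211.9]
[69.4 69.9 71.4 70.  69.1 72.2] [  -0.   -60.6 -120.5 -179.6  119.1   59.9]
[71.6 70.1 70.4 72.5 70.1 70.9] [  60.     0.9  -60.5 -119.5 -179.5  119.3]
knobtip tri (array([ 493.4, -214.5,  162.9]), np.float64(0.2769588680994791))
lens front top [ 605.5 -238.7  100. ] side [ 609.5 -240.3   87. ]
spare [ 496.  -370.1   63. ]
```

```bash
cat >> h.py <<'E'
def plan(P=None,yaw=None):
    """shift in tool cm to world P, and yaw of tool y"""
    s=r.state();R=cv2.Rodrigues(s['orientation'])[0]
    print('t',round(s['time_s'],2),'pos',s['position'].round(1),'F',s['force'].round(1),'gap',round(s['finger_gap'],1),'j',s['joints'].round(2))
    print('tool x',R[:,0].round(3),'y',R[:,1].round(3),'z',R[:,2].round(3),'yaw y deg',round(np.degrees(np.arctan2(R[1,1],R[0,1])),2))
    if P is not None:
        d=R.T@(np.array(P)-s['position'])/10;print('shift cm',d.round(2),'dist',np.linalg.norm(d).round(2))
    if yaw is not None:
        y=np.radians(yaw);G=np.stack([[0,0,-1],[np.cos(y),np.sin(y),0],np.cross([0,0,-1],[np.cos(y),np.sin(y),0])],1)
        print('turn',cv2.Rodrigues(R.T@G)[0].ravel().round(4))
E
python3 -c "
from h import *
plan((560,200,230),71.6)"
```

```text
t 0.1 pos [ 213.  -587.4  230.8] F [-0.3 -0.1 -0.3] gap 85.6 j [-1.33  0.49  1.56  0.    1.09 -0.11]
tool x [-0.     0.001 -1.   ] y [ 0.341 -0.94  -0.001] z [-0.94  -0.341 -0.   ] yaw y deg -70.07
shift cm [  0.15 -62.2  -59.46] dist 86.04
turn [-2.4727e+00 -1.2000e-03  3.0000e-04]
```

```bash
python3 -m crank '[[[0,0,0],[-0.12,0,0],255],[[0,0,0],[-0.12,0,0],255],[[0,0,0],[-0.12,0,0],255],[[0,0,0],[-0.12,0,0],255],[[0,0,0],[-0.12,0,0],255]]' 40; python3 -m crank '[[[0,0,0],[-0.12,0,0],255],[[0,0,0],[-0.12,0,0],255],[[0,0,0],[-0.06,0,0],255]]'; python3 -c "
from h import *
plan((577,195,230),-18.4)"
```

```text
time_s: 0.52
position: [212.8, -586.6, 228.9]
orientation: [1.641, 0.865, -1.639]
force: [0.2, -0.1, 0.1]
finger_gap: 25.5
time_s: 0.77
position: [212.7, -586.1, 227.7]
orientation: [1.421, 1.067, -1.416]
force: [0.1, -0.3, 0.2]
finger_gap: -0.3
t 0.77 pos [ 212.7 -586.1  227.7] F [ 0.1 -0.3  0.2] gap -0.3 j [-1.33  0.49  1.56 -0.    1.09 -1.04]
tool x [-0.002  0.007 -1.   ] y [ 0.959 -0.283 -0.004] z [-0.283 -0.959 -0.006] yaw y deg -16.43
shift cm [  0.25  12.86 -85.23] dist 86.19
turn [ 0.0344 -0.0062  0.0038]
```

```bash
python3 -m crank '[[[-0.1,0.6,-4],[0,0,0],255],[[-0.1,0.6,-4],[0,0,0],255],[[-0.1,0.6,-4],[0,0,0],255],[[-0.1,0.6,-4],[0,0,0],255],[[-0.1,0.6,-4],[0,0,0],255]]';python3 -m crank '[[[-0.1,0.6,-4],[0,0,0],255],[[-0.1,0.6,-4],[0,0,0],255],[[-0.1,0.6,-4],[0,0,0],255],[[-0.1,0.6,-4],[0,0,0],255],[[-0.1,0.6,-4],[0,0,0],255]]'; python3 -c "
from h import *
plan((577,195,230),-18.4)"
```

```text
time_s: 1.18
position: [296.1, -401.4, 230.3]
orientation: [1.424, 1.068, -1.419]
force: [1.0, 0.2, 0.2]
finger_gap: -0.0
time_s: 1.6
position: [382.0, -211.6, 236.4]
orientation: [1.426, 1.068, -1.421]
force: [1.8, -1.0, 0.8]
finger_gap: 0.5
t 1.6 pos [ 382.  -211.6  236.4] F [ 1.8 -1.   0.8] gap 0.5 j [-0.66  0.22  1.98  0.01  0.95 -0.37]
tool x [-0.004  0.011 -1.   ] y [ 0.958 -0.288 -0.007] z [-0.288 -0.958 -0.009] yaw y deg -16.73
shift cm [  0.99   6.97 -44.55] dist 45.1
turn [ 0.0291 -0.0089  0.0072]
```

```bash
python3 -m crank '[[[0,0.7,-4],[0,0,0],255],[[0,0.7,-4],[0,0,0],255],[[0,0.7,-4],[0,0,0],255],[[0,0.7,-4],[0,0,0],255],[[0,0.7,-4],[0,0,0],255]]';python3 -m crank '[[[0,0.7,-4],[0,0,0],255],[[0,0.7,-4],[0,0,0],255],[[0,0.7,-4],[0,0,0],255],[[0,0.7,-4],[0.015,0,0],255],[[0,0.7,-4],[0.015,0,0],255]]'; python3 -c "
from h import *
plan((577,195,150),-18.4)"
```

```text
time_s: 2.02
position: [472.9, -23.9, 238.3]
orientation: [1.427, 1.068, -1.421]
force: [0.5, -1.4, 0.0]
finger_gap: 0.1
time_s: 2.43
position: [564.0, 163.5, 239.3]
orientation: [1.447, 1.051, -1.443]
force: [0.9, -1.4, -0.3]
finger_gap: -0.2
t 2.43 pos [564.  163.5 239.3] F [ 0.9 -1.4 -0.3] gap -0.2 j [0.17 0.43 1.64 0.01 1.07 0.48]
tool x [-0.005  0.01  -1.   ] y [ 0.949 -0.316 -0.008] z [-0.316 -0.949 -0.008] yaw y deg -18.45
shift cm [ 8.96  0.31 -3.32] dist 9.56
turn [-0.0008 -0.008   0.0081]
```

```bash
python3 -m crank '[[[2,0.1,-1.2],[0,0,0],255],[[3,0.1,-1.2],[0,-0.008,0.008],255],[[3,0.1,-1.2],[0,0,0],255],[[1,0,0],[0,0,0],255],[[0,0,0],[0,0,0],255]]'; python3 - <<'E'
from h import *
plan((577,195,88),-18.4)
for n,b in(("side",(170,140,260,220)),("top",(190,170,290,260))):
    im=r.capture(n)[:,:,::-1];x0,y0,x1,y1=b
    cv2.imwrite(f"pics/{n}1.png",cv2.resize(im[y0:y1,x0:x1],None,fx=5,fy=5,interpolation=cv2.INTER_CUBIC))
E
```

```text
time_s: 2.85
position: [580.9, 207.4, 145.5]
orientation: [1.439, 1.042, -1.435]
force: [0.4, -0.1, 0.2]
finger_gap: 0.2
t 2.85 pos [580.9 207.4 145.5] F [ 0.4 -0.1  0.2] gap 0.2 j [0.24 0.57 1.67 0.   0.9  0.55]
tool x [ 0.003  0.001 -1.   ] y [ 0.951 -0.31   0.002] z [-0.31  -0.951 -0.002] yaw y deg -18.04
shift cm [5.75 0.   1.31] dist 5.89
turn [ 0.0064 -0.0016 -0.0024]
```

View pics/side1.png

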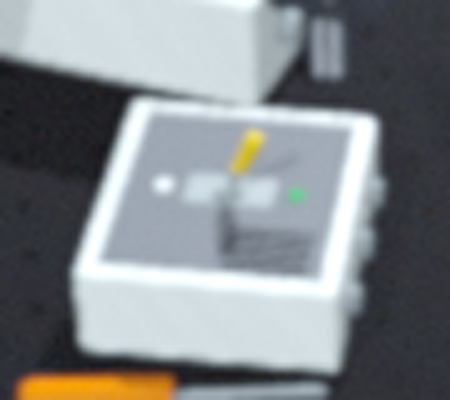

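View pics/top1.png

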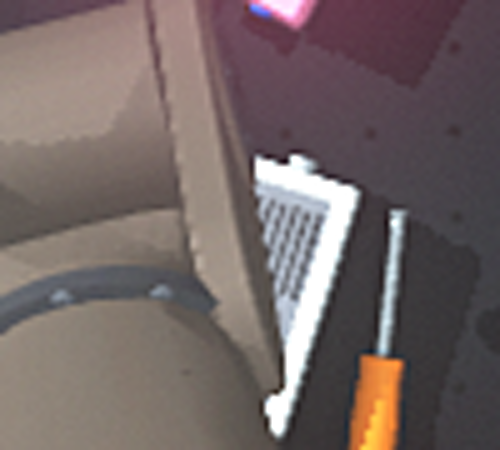

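```bash
python3 - <<'E'
from h import *
print(proj('side',[(580.9,207.4,145.5),(520,213,62),(536.7,208,104)]))
cv2.imwrite("pics/side2.png",r.capture('side')[:,:,::-1])
E
```

```text
[[235.67641718 153.44954046]
 [215.37074985 177.83092546]
 [220.76965428 166.77184466]]
```

View pics/side2.png

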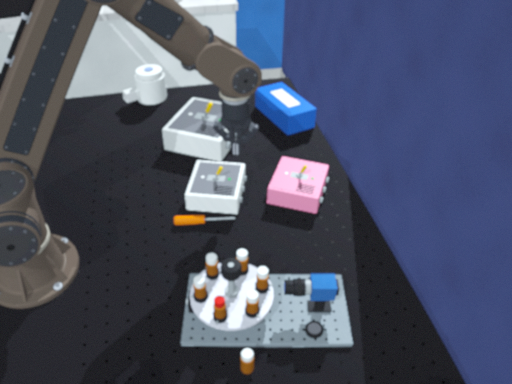

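The side view shows the shut fingertips at (236,152), matching the projected TCP at (235.7,153.4). The lever tip is at about (220,167), also as predicted. Now I descend on the far side of the lever.

```bash
python3 -m crank '[[[2,0,0.8],[0,0,0],255],[[2,0,0.5],[0,0,0],255],[[1,0,0],[0,0,0],255],[[0.6,0,0],[0,0,0],255],[[0,0,0],[0,0,0],255]]'; python3 -c "
from h import *
plan((535,208.7,86),-18.4)"
```

```text
time_s: 3.42
position: [582.3, 191.7, 100.3]
orientation: [1.457, 1.031, -1.421]
force: [0.1, -0.9, -0.1]
finger_gap: 0.1
t 3.42 pos [582.3 191.7 100.3] F [ 0.1 -0.9 -0.1] gap 0.1 j [0.21 0.62 1.73 0.   0.77 0.53]
tool x [ 0.021  0.005 -1.   ] y [ 0.949 -0.315  0.018] z [-0.315 -0.949 -0.011] yaw y deg -18.35
shift cm [ 1.34 -5.05 -0.11] dist 5.23
turn [ 0.0009 -0.0112 -0.0184]
```

```bash
python3 -m crank '[[[1,0,0],[0,-0.01,-0.018],255],[[0.4,-1,0],[0,0,0],255],[[-0.03,-1,0],[0,0,0],255],[[-0.03,-0.5,0],[0,0,0],255]]'; python3 -c "
from h import *
plan((535,208.7,86),-18.4)"
```

```text
time_s: 3.75
position: [559.3, 200.1, 88.4]
orientation: [1.445, 1.039, -1.439]
force: [0.3, 0.4, 0.1]
finger_gap: 0.0
t 3.75 pos [559.3 200.1  88.4] F [0.3 0.4 0.1] gap 0.0 j [0.23 0.62 1.77 0.   0.75 0.55]
tool x [ 0.003  0.002 -1.   ] y [ 0.949 -0.316  0.002] z [-0.316 -0.949 -0.002] yaw y deg -18.43
shift cm [ 0.24 -2.57 -0.05] dist 2.59
turn [-0.0006 -0.0023 -0.0022]
```

```bash
python3 -m crank '[[[0.1,-0.7,0],[0,0,0],255],[[0,-0.7,0],[0,0,0],255],[[0,-0.7,0],[0,0,0],255]]'; python3 -m crank '[[[0,-0.5,0],[0,0,0],255],[[0,-0.4,0],[0,0,0],255]]'; python3 - <<'E'
from h import *
plan((535,208.7,86),-18.4)
im=r.capture('side')[:,:,::-1]
cv2.imwrite("pics/side3.png",cv2.resize(im[120:220,170:270],None,fx=6,fy=6,interpolation=cv2.INTER_CUBIC))
E
```

```text
time_s: 4.0
position: [538.3, 208.1, 88.9]
orientation: [1.447, 1.038, -1.435]
force: [0.4, 0.2, 0.5]
finger_gap: -0.1
time_s: 4.17
position: [527.6, 211.7, 89.1]
orientation: [1.446, 1.039, -1.435]
force: [-0.8, 0.7, 0.2]
finger_gap: -0.2
t 4.17 pos [527.6 211.7  89.1] F [-0.8  0.7  0.2] gap -0.2 j [0.27 0.59 1.84 0.   0.71 0.58]
tool x [ 0.006  0.002 -1.   ] y [ 0.949 -0.315  0.005] z [-0.314 -0.949 -0.004] yaw y deg -18.33
shift cm [0.32 0.8  0.05] dist 0.86
turn [ 0.0012 -0.004  -0.0051]
```

View pics/side3.png

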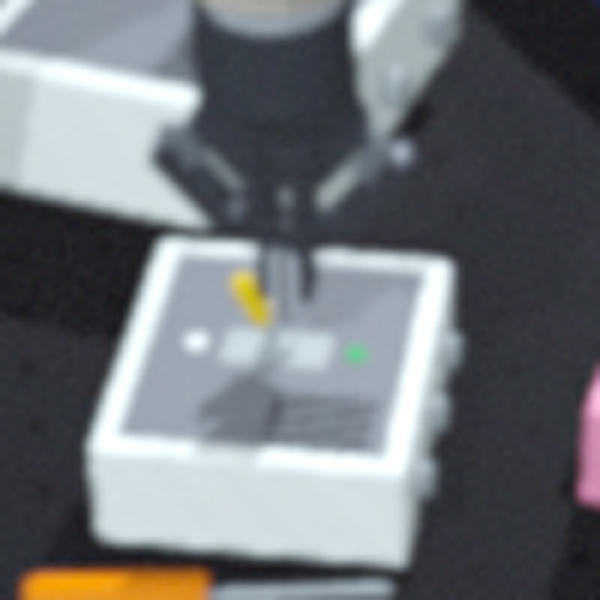

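The side view shows the yellow lever leaning left to the white dot (tip (210,166) in full-picture pixels), so the drive is OFF. I back off, rise, and go to the knob.

```bash
python3 -m crank '[[[0,1.5,0],[0,0,0],255],[[-2,1,0],[0,0,0],255],[[-4,0,0],[0,0,0],255],[[-4,0,0],[0,0,0],255],[[-4,0,0],[0,0,0],255]]'; python3 -m crank '[[[-4,0,0],[0,0,0],75],[[-1,0,0],[0,0,0],75]]'; python3 -c "
from h import *
plan((493.6,-212.8,270),-18.4)"
```

```text
time_s: 4.63
position: [546.7, 203.0, 225.2]
orientation: [1.431, 1.047, -1.452]
force: [1.1, 0.3, 0.0]
finger_gap: 0.4
time_s: 4.8
position: [548.1, 203.3, 283.0]
orientation: [1.436, 1.045, -1.446]
force: [-0.6, 0.5, -0.5]
finger_gap: 23.2
t 4.8 pos [548.1 203.3 283. ] F [-0.6  0.5 -0.5] gap 23.2 j [0.24 0.39 1.59 0.   1.17 0.56]
tool x [-0.007 -0.001 -1.   ] y [ 0.95  -0.314 -0.006] z [-0.314 -0.95   0.003] yaw y deg -18.28
shift cm [ 1.36  7.89 41.22] dist 41.99
turn [0.0022 0.0028 0.0064]
```

```bash
python3 -m crank '[[[0,0.75,4],[0,0,0],75],[[0,0.75,4],[0,0,0],75],[[0,0.75,4],[0,0,0],75],[[0,0.75,4],[0,0,0],75],[[0,0.75,4],[0,0,0],75]]'; python3 -m crank '[[[0,0.75,4],[0,0,0],75],[[0,0.75,4],[0,0,0],75],[[0,0.75,4],[0,0,0],75],[[0,0.75,4],[0,0,0],75],[[0,0.75,4],[0,0,0],75]]'; python3 -c "
from h import *
plan((493.6,-212.8,220),-18.4)"
```

```text
time_s: 5.22
position: [521.2, 2.2, 288.0]
orientation: [1.435, 1.047, -1.429]
force: [0.5, 0.6, 0.1]
finger_gap: 60.3
time_s: 5.63
position: [492.9, -204.6, 288.1]
orientation: [1.435, 1.048, -1.428]
force: [-0.1, -0.1, 0.0]
finger_gap: 60.4
t 5.63 pos [ 492.9 -204.6  288.1] F [-0.1 -0.1  0. ] gap 60.4 j [-0.52  0.3   1.71  0.    1.13 -0.21]
tool x [ 0.003  0.002 -1.   ] y [ 0.953 -0.302  0.002] z [-0.302 -0.953 -0.003] yaw y deg -17.6
shift cm [6.81 0.3  0.78] dist 6.86
turn [ 0.014  -0.003  -0.0022]
```

```bash
python3 -m crank '[[[3,0.2,0.3],[0,0,0],75],[[3,0,0],[0,0,0],75],[[2,0,0],[0,0,0],75],[[0,0,0],[0,0,0],75]]'; python3 - <<'E'
from h import *
plan((493.6,-212.8,130),-18.4)
print(proj('side',[(493.6,-212.8,161)]),proj('side',[r.state()['position']]))
im=r.capture('side')[:,:,::-1]
cv2.imwrite("pics/side4.png",cv2.resize(im[200:350,160:360],None,fx=4,fy=4,interpolation=cv2.INTER_CUBIC))
E
```

```text
time_s: 5.97
position: [492.5, -217.7, 206.3]
orientation: [1.442, 1.037, -1.434]
force: [-0.3, 0.7, 0.2]
finger_gap: 60.3
t 5.97 pos [ 492.5 -217.7  206.3] F [-0.3  0.7  0.2] gap 60.3 j [-0.54  0.4   1.8   0.    0.94 -0.22]
tool x [ 0.006 -0.001 -1.   ] y [ 0.95  -0.312  0.006] z [-0.312 -0.95  -0.001] yaw y deg -18.21
shift cm [ 7.63 -0.1  -0.49] dist 7.65
turn [ 0.0034 -0.001  -0.0064]
[[230.49544567 264.10559251]] [[229.93781962 251.29974004]]
```

View pics/side4.png

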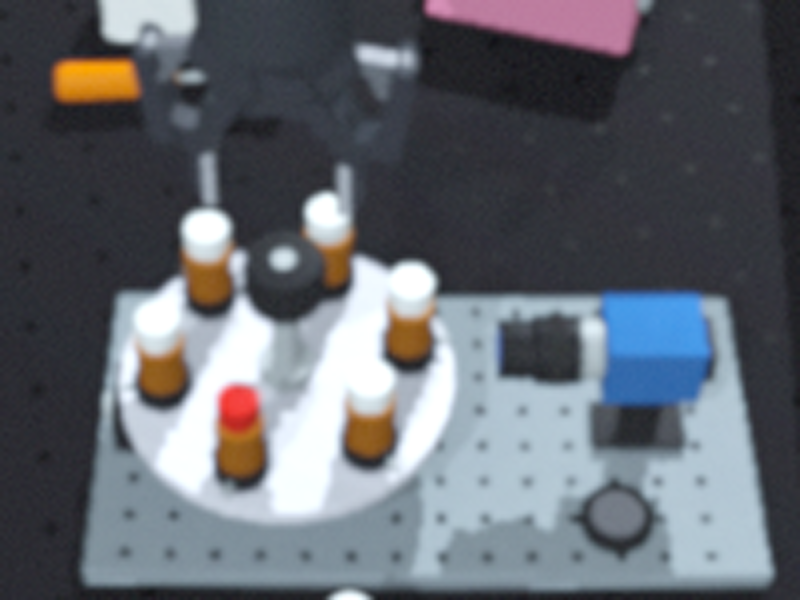

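The fingers straddle the knob: tips at crop (207,195) and (347,205), knob centre at (285,268). I descend and grip.

```bash
python3 -m crank '[[[1.5,0,-0.4],[0,0,0],75],[[2,0,0],[0,0,0],75],[[2,0,0],[0,0,0],75],[[1,0,0],[0,0,0],75],[[0.6,0,0],[0,0,0],75]]'; python3 -c "
from h import *
plan((493.6,-212.8,130),-18.4)"
```

```text
time_s: 6.43
position: [498.8, -214.6, 142.6]
orientation: [1.442, 1.027, -1.425]
force: [0.1, -0.1, 1.2]
finger_gap: 60.3
t 6.43 pos [ 498.8 -214.6  142.6] F [ 0.1 -0.1  1.2] gap 60.3 j [-0.53  0.48  1.87  0.    0.77 -0.22]
tool x [ 0.017 -0.007 -1.   ] y [ 0.951 -0.31   0.018] z [-0.31  -0.951  0.001] yaw y deg -18.07
shift cm [ 1.25 -0.57 -0.01] dist 1.37
turn [ 0.0057  0.0014 -0.0183]
```

```bash
python3 -m crank '[[[0.8,-0.5,0],[0,0,-0.018],75],[[0.5,0,0],[0,0,0],75],[[0,0,0],[0,0,0],75]]'; python3 -c "
from h import *
plan((493.6,-212.8,130),-18.4)"
```

```text
time_s: 6.68
position: [494.7, -212.9, 130.2]
orientation: [1.436, 1.042, -1.438]
force: [-0.0, 0.3, -0.1]
finger_gap: 60.1
t 6.68 pos [ 494.7 -212.9  130.2] F [-0.   0.3 -0.1] gap 60.1 j [-0.53  0.5   1.88 -0.    0.76 -0.21]
tool x [-0.    -0.002 -1.   ] y [ 0.951 -0.309  0.   ] z [-0.309 -0.951  0.002] yaw y deg -18.02
shift cm [ 0.02 -0.1   0.03] dist 0.11
turn [ 0.0067  0.0018 -0.0003]
```

```bash
python3 -m crank '[[[0,-0.1,0],[0,0,0],255],[[-0.02,0,0],[0,0,0],255],[[-0.02,0,0],[0,0,0],255],[[-0.02,0,0],[0,0,0],255],[[-0.02,0,0],[0,0,0],255]]' 60; python3 - <<'E'
from h import *
plan((493.6,-212.8,130),-18.4)
for n in('side','top'):
    im=r.capture(n)[:,:,::-1];cv2.imwrite(f"pics/{n}5f.png",im)
    b=(160,200,360,350) if n=='side' else (320,140,520,290)
    cv2.imwrite(f"pics/{n}5.png",cv2.resize(im[b[1]:b[3],b[0]:b[2]],None,fx=4,fy=4,interpolation=cv2.INTER_CUBIC))
E
```

```text
time_s: 7.1
position: [494.2, -212.7, 131.3]
orientation: [1.436, 1.041, -1.437]
force: [3.7, -1.3, -10.5]
finger_gap: 42.8
t 7.1 pos [ 494.2 -212.7  131.3] F [  3.7  -1.3 -10.5] gap 42.8 j [-0.53  0.5   1.88 -0.    0.76 -0.21]
tool x [ 0.001 -0.002 -1.   ] y [ 0.951 -0.309  0.001] z [-0.309 -0.951  0.002] yaw y deg -18.02
shift cm [ 0.13 -0.05  0.02] dist 0.14
turn [ 0.0066  0.0018 -0.0014]
```

View pics/side5.png

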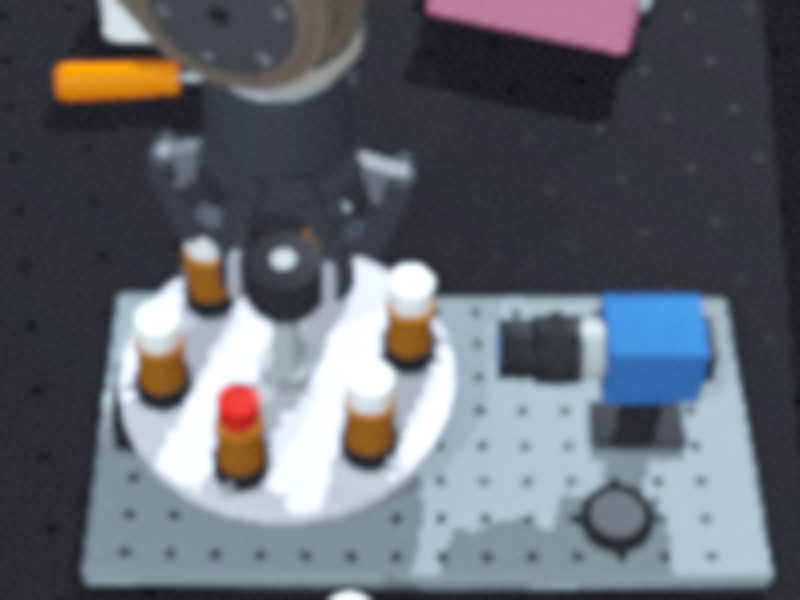

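View pics/top5.png

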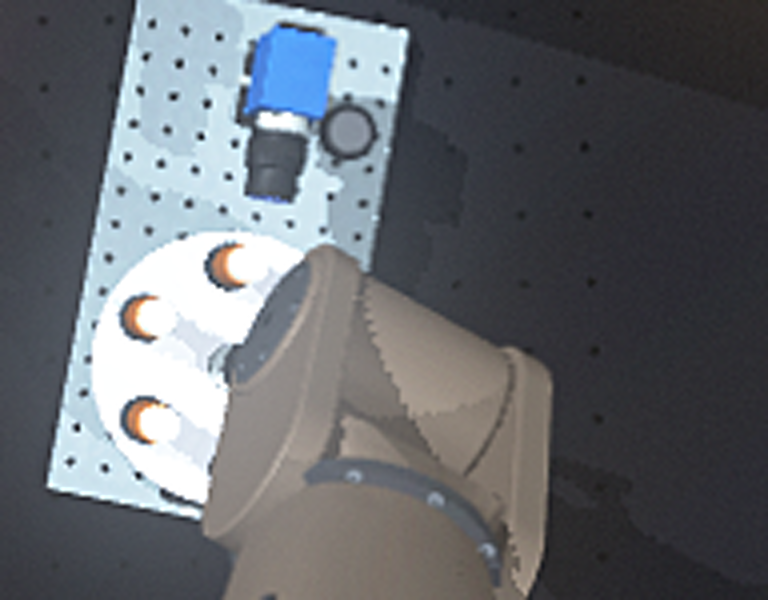

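Gripped: gap 42.8 mm on the 44 mm knob, and the red cap has not moved. Next I turn about +108° CCW, which is −1.885 rad about tool x.

```bash
python3 -m crank '[[[0,0,0],[-0.04,0,0],255],[[0,0,0],[-0.08,0,0],255],[[0,0,0],[-0.1,0,0],255],[[0,0,0],[-0.1,0,0],255],[[0,0,0],[-0.1,0,0],255]]'; python3 - <<'E'
from h import *
plan((493.6,-212.8,130),-18.4)
im=r.capture('side')[:,:,::-1]
for nm,lo,hi in(('red',(0,180,120),(4,255,255)),('red2',(172,150,120),(180,255,255))):
    for q in blobs(np.ascontiguousarray(im),lo,hi,(180,240,290,340)):
        p=onz('side',q[1],121);d=p-[493.8,-212.6,0];print(nm,q,p,np.hypot(*d[:2]),np.degrees(np.arctan2(d[1],d[0])))
E
```

```text
time_s: 7.62
position: [493.4, -212.6, 131.3]
orientation: [1.12, 1.263, -1.122]
force: [0.2, -1.9, -9.5]
finger_gap: 42.7
t 7.62 pos [ 493.4 -212.6  131.3] F [ 0.2 -1.9 -9.5] gap 42.7 j [-0.53  0.5   1.88 -0.    0.77 -0.65]
tool x [-0.001 -0.002 -1.   ] y [ 0.993  0.119 -0.001] z [ 0.119 -0.993  0.001] yaw y deg 6.81
shift cm [0.13 0.02 0.02] dist 0.13
turn [0.4401 0.0016 0.0006]
red (np.int32(67), array([232.7 , 303.42]), array([229, 298,   8,  11])) [ 484.69717383 -285.33349841  121.        ] 73.30090882647272 -97.1336558274072
```

```bash
python3 -m crank '[[[0,0,0],[-0.1,0,0],255],[[0,0,0],[-0.1,0,0],255],[[0,0,0],[-0.1,0,0],255],[[0,0,0],[-0.1,0,0],255],[[0,0,0],[-0.1,0,0],255]]';python3 -m crank '[[[0,0,0],[-0.1,0,0],255],[[0,0,0],[-0.1,0,0],255],[[0,0,0],[-0.1,0,0],255],[[0,0,0],[-0.1,0,0],255],[[0,0,0],[-0.05,0,0],255]]'; cat > red.py <<'E'
from h import *
plan((493.6,-212.8,130),87)
im=np.ascontiguousarray(r.capture('side')[:,:,::-1])
cv2.imwrite("pics/side_last.png",im)
for nm,lo,hi in(('red',(0,180,120),(4,255,255)),('red2',(172,150,120),(180,255,255))):
    for q in blobs(im,lo,hi,(180,240,290,340)):
        p=onz('side',q[1],120);d=p-[493.8,-212.6,0];print(nm,q,p,np.hypot(*d[:2]),np.degrees(np.arctan2(d[1],d[0])))
E
python3 red.py
```

```text
time_s: 8.08
position: [492.5, -212.9, 131.3]
orientation: [0.731, 1.445, -0.734]
force: [-0.0, -3.1, -8.8]
finger_gap: 42.6
time_s: 8.5
position: [492.0, -213.6, 131.3]
orientation: [0.374, 1.54, -0.376]
force: [1.6, -1.7, -9.0]
finger_gap: 42.7
t 8.5 pos [ 492.  -213.6  131.3] F [ 1.6 -1.7 -9. ] gap 42.7 j [-0.53  0.5   1.88 -0.    0.77 -1.62]
tool x [-0.002 -0.001 -1.   ] y [ 0.46   0.888 -0.002] z [ 0.888 -0.46  -0.002] yaw y deg 62.6
shift cm [0.13 0.14 0.11] dist 0.22
turn [-0.4259 -0.002   0.0012]
red (np.int32(40), array([258.85, 291.23]), array([256, 287,   8,   8])) [ 544.82400442 -264.18053203  120.        ] 72.55343073226763 -45.31076959790338
```

```bash
python3 -m crank '[[[0,0,0],[-0.1,0,0],255],[[0,0,0],[-0.1,0,0],255],[[0,0,0],[-0.1,0,0],255],[[0,0,0],[-0.1,0,0],255],[[0,0,0],[-0.05,0,0],255]]'; python3 red.py; python3 - <<'E'
from h import *
im=cv2.imread('pics/side_last.png')
cv2.imwrite("pics/side6.png",cv2.resize(im[240:340,180:313],None,fx=6,fy=6,interpolation=cv2.INTER_CUBIC))
im=r.capture('top')[:,:,::-1];cv2.imwrite('pics/top6f.png',im)
cv2.imwrite("pics/top6.png",cv2.resize(im[140:280,320:460],None,fx=4,fy=4,interpolation=cv2.INTER_CUBIC))
E
```

```text
time_s: 8.97
position: [491.7, -214.4, 131.3]
orientation: [0.021, 1.573, -0.023]
force: [1.1, -1.5, -9.1]
finger_gap: 42.0
t 8.97 pos [ 491.7 -214.4  131.3] F [ 1.1 -1.5 -9.1] gap 42.0 j [-0.53  0.5   1.88 -0.    0.77 -2.07]
tool x [-0.003 -0.001 -1.   ] y [ 0.028  1.    -0.001] z [ 1.    -0.028 -0.003] yaw y deg 88.39
shift cm [0.13 0.16 0.18] dist 0.27
turn [ 0.0243 -0.0025  0.001 ]
red (np.int32(33), array([262.58, 280.24]), array([260, 277,   7,   7])) [ 559.22389574 -236.51261358  120.        ] 69.6570112926553 -20.077496855678834
```

View pics/side6.png

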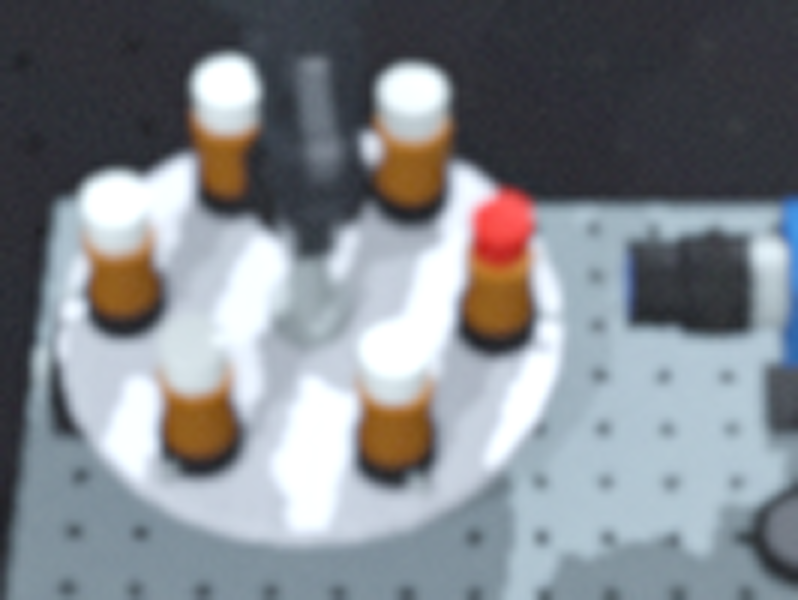

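View pics/top6.png

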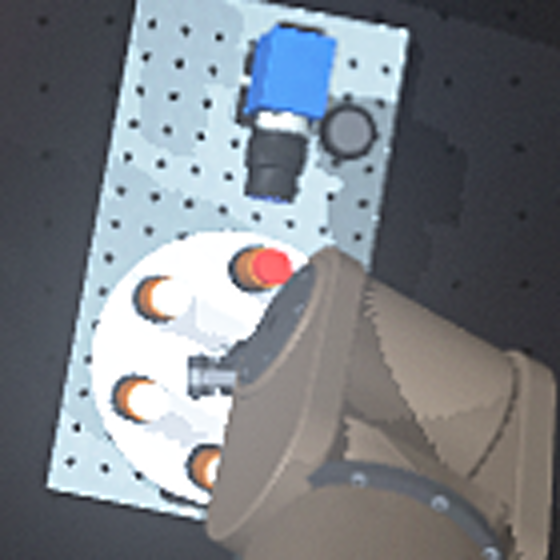

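```bash
python3 - <<'E'
from h import *
np.set_printoptions(precision=1,suppress=True)
S=np.array([(413,83),(505,212),(395,346),(193,345),(115,195),(227,75)])/6+[180,240]-.4
A=np.array([onz('side',p,128)[:2] for p in S]);d=A-A.mean(0)
print(A.mean(0),np.linalg.norm(d,axis=1),np.degrees(np.arctan2(d[:,1],d[:,0])))
t=cv2.imread('pics/top6f.png')
print(blobs(t,(170,80,150),(180,255,255),(370,190,400,220))+blobs(t,(0,80,150),(4,255,255),(370,190,400,220)))
for p in[(272,266)]:
    P=onz('top',np.array(p)/4+[320,140]-.4,126)[:2];D=P-[493.6,-212.8];print(P,np.hypot(*D),np.degrees(np.arctan2(D[1],D[0])))
s=cv2.imread('pics/side_last.png')
m=blobs(s,(172,110,90),(180,255,255),(250,265,275,295))+blobs(s,(0,150,90),(7,255,255),(250,265,275,295));print(m)
E
```

```text
[ 494. -212.] [71.4 71.4 70.6 73.7 70.6 71.9] [  46.3  -13.7  -74.8 -132.7  164.9  105.4]
[(np.int32(57), array([388.1, 206.5]), array([384, 203,   9,   8])), (np.int32(7), array([387.3, 203. ]), array([386, 202,   3,   4])), (np.int32(6), array([383.5, 207.5]), array([383, 205,   3,   6]))]
[ 561.1 -229. ] 69.46093950499751 -13.476968378557846
[(np.int32(16), array([263.2, 273.8]), array([259, 271,  10,   9])), (np.int32(77), array([263.2, 278.2]), array([259, 272,   9,  12]))]
```

The vials put the red cap at −14.1° (side) and −13.5° (top), and the tool rotation gives −13.6°. The lens axis is at −12°, so I turn about 1.7° more and hold.

```bash
python3 -m crank '[[[0,0,0],[-0.03,0,0],255],[[0,0,0],[0,0,0],255],[[0,0,0],[0,0,0],255],[[0,0,0],[0,0,0],255],[[0,0,0],[0,0,0],255]]'; python3 red.py; python3 - <<'E'
from h import *
im=cv2.imread('pics/side_last.png')
cv2.imwrite("pics/side7.png",cv2.resize(im[150:350,180:350],None,fx=3,fy=3,interpolation=cv2.INTER_CUBIC))
t=np.ascontiguousarray(r.capture('top')[:,:,::-1]);cv2.imwrite('pics/top7f.png',t)
for q in blobs(t,(170,80,150),(180,255,255),(370,190,400,220),20):
    P=onz('top',q[1],126)[:2];D=P-[493.6,-212.8];print(q[1],P,np.hypot(*D),np.degrees(np.arctan2(D[1],D[0])))
s=r.state();print(s['qvel'].round(4))
E
```

```text
time_s: 9.48
position: [491.7, -214.4, 131.3]
orientation: [0.015, 1.573, -0.016]
force: [1.8, -1.2, -9.3]
finger_gap: 42.9
t 9.48 pos [ 491.7 -214.4  131.3] F [ 1.8 -1.2 -9.3] gap 42.9 j [-0.53  0.5   1.88 -0.    0.77 -2.08]
tool x [-0.003 -0.001 -1.   ] y [ 0.02   1.    -0.001] z [ 1.    -0.02  -0.003] yaw y deg 88.87
shift cm [0.13 0.16 0.19] dist 0.28
turn [ 0.0327 -0.0027  0.0008]
red (np.int32(31), array([262.71, 279.97]), array([260, 277,   7,   6])) [ 559.6673128  -235.83459366  120.        ] 69.84518049679161 -19.430215881064704
red2 (np.int32(4), array([265.5, 271.5]), array([264, 271,   4,   2])) [ 571.03588535 -213.62919708  120.        ] 77.24274226163506 -0.763442523004259
[387.36 206.7 ] [ 559.57589418 -228.30085332] 67.77237686476258 -13.221685677235703
[-0.0004 -0.0025  0.0015 -0.0002 -0.0019 -0.0106]
```

View pics/side7.png

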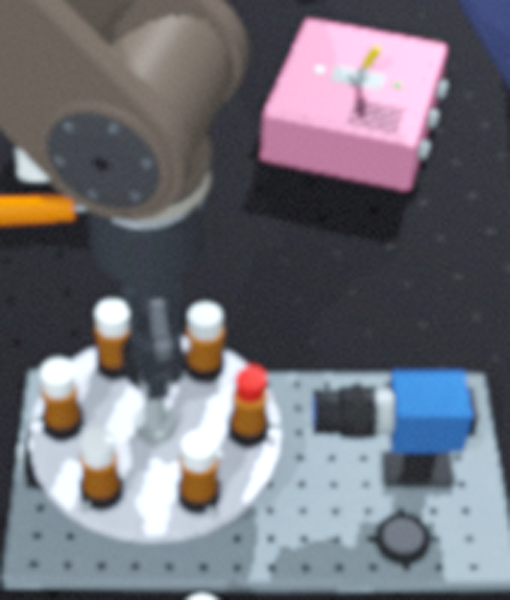

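```bash
python3 - <<'E'
from h import *
t=cv2.imread('pics/top7f.png')
cv2.imwrite("pics/top8.png",cv2.resize(t[140:290,180:450],None,fx=2.9,fy=2.9,interpolation=cv2.INTER_CUBIC))
for q in blobs(t,(20,120,100),(35,255,255),(200,195,250,245)): print(q)
E
```

```text
(np.int32(19), array([221.37, 227.63]), array([219, 225,   5,   6]))
```

View pics/top8.png

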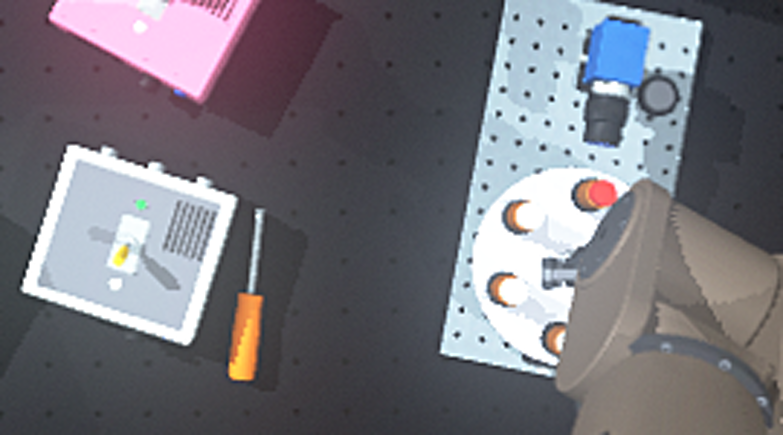

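The top view shows the lever's yellow sleeve at (221,228), towards the white dot (OFF). The red cap is at (387,207), right in front of the lens. The driver and lens cap are unmoved.

```bash
python3 -m crank '[[[0,0,0],[0,0,0],255],[[0,0,0],[0,0,0],255],[[0,0,0],[0,0,0],255]]'; python3 -c "
from cell import r
print(r.state()['qvel'].round(4),r.state()['finger_gap']);print(r.job_done())"
```

```text
time_s: 9.83
position: [491.7, -214.4, 131.3]
orientation: [0.015, 1.573, -0.016]
force: [2.3, -2.6, -8.7]
finger_gap: 42.4
[0.0008 0.0003 0.0012 0.0002 0.0005 0.003 ] 42.41588910531308
the job is handed in; nothing more can be done
None
```

I switched the drive off at the toggle on the small white control box. I then gripped the carousel knob and turned it about 107° counter-clockwise until the red-capped vial stood in front of the lens. I handed the job in at 9.8 s, still gripping with 60 N set.

**Last checks:**
- **Switch:** the lever leans to the white dot, so it is OFF.
- **Vial angle:** the red vial was at about −13.3°. The lens axis is at −12° from the breadboard edges, or −13.2° from the lens front. That is at most about 2 mm off, against the 8 mm allowed.
- **Hold:** the arm was still and the finger gap was about 42.4 mm on the 44 mm knob.
- **Loose items:** the hex driver and lens cap look unmoved. I did not re-measure the spare vial after the turn; nothing went near it.

**Disagreements:**
- A simple red mask in the side view read about −20°. It missed the darker part of the cap, so I used the fit through all six vials and the top view instead.
- The last 1.7° correction moved the carousel only about 0.5°. I left it there because it was within tolerance.

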